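Feed a valve through the one-way flap of the test lane

TASK

Pick up the loose brass valve body, set it upright and lengthwise on the open infeed end of the feed lane, then push it along the lane floor, through the spring-shut flap gate, until the valve has pushed the plunger on the end stop fully in; the stop is clamped at an unknown place, so find it by feel and never press the plunger harder than 22 N. Then withdraw so that the flap falls shut behind the valve, leaving the valve standing home in the lane. Leave the other fittings on the bench as they lie.

Things in the scene. Friction and masses are not known exactly. Their poses are not given: they have to be found in the camera images.
- valve_center (a point): Centre (half-way up) of the loose brass valve, 0.4 kg, 62 mm high: a block 56 long (x) x 46 wide (y) x 28 high, on each x end a round port stub 24 mm dia, 14 mm long, its axis 14 mm above the underside (84 mm overall). On top a square bonnet to grip. Stands upright on the bench at the start, z up; either end may go first.
- valve_bonnet (a point): Centre of the valve's square bonnet, 28 x 28 mm, 34 mm high, faces square to the valve's x and y; 45 mm above the valve's underside, straight over its centre.
- lane: Feed lane, fixed to the bench, open above. Origin on the bench under the gate, mid-lane; x = feed direction, y left, z up. Aluminium floor, top at z = 6 mm, 96 mm wide, x = -120 to 280 mm. Steel guide walls to z = 28 mm, 50 mm apart (y = +-25 mm) from x = -22 mm on; the left wall has a gap at x = -6 to 58 mm for the opened flap.
- infeed (a point): Point on the floor of the lane's infeed, 70 mm before the gate, mid-lane: set the valve down centred here, in front of the shut flap. Guide walls flare from 50 mm apart 22 mm before the gate to 76 mm apart 85 mm before it; no walls before that. Axes as the lane's.
- gate (a joint): Flap gate: upright steel leaf across the lane at its x = 0, 53 mm long, 3 thick, 10 to 44 mm above the bench, hinged on an upright pin on the left (y = 30 mm, 52 mm high); latch post at right (y = -31 mm, 46 mm high). Rad: 0 = shut; opens only in the feed direction, to 1.62; a weak spring (0.03 N m shut, 0.1 open) shuts it.
- plunger (a joint): Black 22 mm dia plunger facing the gate mid-lane, 20 mm above the bench, on an end stop (grey block 48 mm high, with a knob to 60) clamped across the lane. Its face, when out, is somewhere 130 to 196 mm past the gate: not measured. Metres: 0 out, 0.010 fully in (hard stop). Takes about 5 N to move, stays where pushed; fully in, the valve is clear of the flap.
- gauge: Bystander: pressure gauge lying on its back, 60 mm dia, 24 mm high, brass stub towards its -x to 58 mm; origin at the centre underneath.
- tee: Bystander: brass tee, 60 mm long along x, branch 30 mm to +y, 22 mm high; origin underneath the middle.
- lever_valve: Bystander: steel lever valve, 76 mm long, 48 mm high, lever to 60 mm along its +x; origin underneath the middle.
- elbow: Bystander: brass elbow, 22 mm high, legs 34 mm to +x and +y; origin underneath its corner.

How it is judged:
By the outcome, as a careful person would: the job done as asked, in the order asked, and still so for the second after the job is handed in, with the robot touching nothing.
It also fails if it takes over 64 s, if anything falls off the work surface, if the arm or the gripper's body presses on something with over 40 N, if the wrist force passes 120 N, or if a joint passes its speed limit or range.

ROBOT

A 6-joint arm with a two-finger parallel gripper is mounted at the origin on the work surface. World frame = base frame: x ahead of the robot, y to its left, z up, the work surface at z = 0. Lengths are in m, angles in rad, forces in N, time in s.
With the tool pointing down it reaches from about 0.25 to 0.775 m from the base axis. Payload 8.9 kg.
Tool frame: the origin (TCP) lies midway between the tips of the shut fingers; the grasp point (between the pads) lies 19 mm behind it; z points along the fingers, y is the line along which they close (so a half turn about z gives the same grasp; the last joint's range is limited). The gripper opens to 85 mm and grips with 20 to 120 N. Pads are 22 mm wide; open, the fingers measure 114 mm over their backs; the gripper's body (76 mm by 85 mm) begins 54 mm behind the grasp point. The pads swing forward as they close: fully open they stand 13 mm farther back than shut.
Start: joints at [1.145, 0.291, -0.153, 1.127, 0, 1.431], TCP at [0.149, 0.504, 0.231] pointing down, gripper open.
Joint ranges: [-2.52, 2.52], [-0.91, 1.74], [-1.3, 1.37], [-1.96, 2.02], [-1.52, 1.47], [-3.14, 3.14]. Speed limits (rad/s): [2.22, 2.22, 2.79, 3.14, 3.14, 3.14].

INTERFACE

Orientations are given as a rotation vector (axis times angle).
In Python, from plant import arm gives the robot as it stands.
- The arm moves only by the tool jog_arm, never from a script. Its arguments are lists of equal length, an entry for each row: "offset": the shift along the tool's x, y, z in cm, a list of three; "twist": the turn, a rotation vector about the tool's x, y, z in degrees, a list of three. In form: {"offset": [[tx, ty, tz], ...], "twist": [[rx, ry, rz], ...]}. A call has 1 to 20 rows; each row is the pose to reach, as a shift and turn from the pose commanded when the call began, along the tool's axes at that moment; what a row does not reach only later rows make up. A row lasts 1/12 s, in which the tool goes at most 41.7 mm and 7.16 degrees, less where a joint would pass 70% of its speed; a pose out of reach is approached as far as the arm can. A call with a gripper value outside its range is refused whole. "grip" is the opening, from 0 (shut) to 1 (fully open), set as the call begins (left out, the last holds). The fingers move at their own pace and stop on an object; "force" is the grip in N (left out, the last holds). Time passes only in rows, so rows that repeat a pose let the fingers close. It gives the time, the measured TCP pose, the force, the opening and the grip force at its end, in the units of the state.
- arm.state(): the state, without advancing time (a new reading comes with each control period).
- arm.get_image(name): name is "side" or "top" or "wrist"; returns the picture (480x640x3 uint8, blue, green, red); there is no depth.
- arm.camera_params(name): a dict with "camera_matrix" (3x3 intrinsics, pixels), "xyz" and "rotation" of the camera in the world; the wrist camera has in their place "T_tool_cam" (4x4, takes a point from camera to tool coordinates, whose origin is the TCP and whose axes are the flange's). Camera axes: x right, y down, z forward; pixel columns grow to the right and rows downward; lengths in m; the calibration is good to about 2 mm. A picture is of the moment at which its call begins: read the wrist's pose just before it. camera_params takes no time and is no camera call.
- arm.hand_in(): hands the job in; it is judged then, once.
The state is a dict: "time": time; "joint_pos": joint angles; "joint_velocities": joint speeds; "tau": joint torques, N m; "tool_pos": TCP position; "eef_rot": TCP orientation; "wrist_force": force on the tool from outside, world axes, zero at the start; "wrist_torque": the same for the moment, N m; "opening": finger opening in m; "finger_force": force on a finger pad.
Only numpy, scipy, OpenCV 4.12 (cv2) and the standard library are available. Lean on these libraries where they do the work, as an engineer would, in place of code of your own. Each camera call takes 0.05 s, during which the arm holds its last target. There are 200 camera calls.

## Working session

There is one attempt and no reset: what is moved stays moved. The work goes in short steps, Python scripts to look and compute and a tool call to move; the robot and the scene stay as the last step left them, time stands still between calls to the robot, and variables do not carry over. Pictures are saved under pics/ and viewed, at most 10 in all, crops included, and the job is handed in when it is done.

Besides the shell and the picture viewer there is one more tool, called after "Emit:" by a JSON object that holds its "op" and its "data". jog_arm: Moves the arm, as the interface text tells. Its arguments: {"type":"object","properties":{"offset":{"type":"array","items":{"type":"array","items":{"type":"number"}}},"twist":{"type":"array","items":{"type":"array","items":{"type":"number"}}},"grip":{"type":"number"},"force":{"type":"number"}},"required":["offset","twist"]}

```bash
mkdir -p pics; ls; python3 - <<'E'
from plant import arm
import cv2,json
s=arm.state()
for k,v in s.items(): print(k,v)
for n in("top","side"):
    cv2.imwrite(f"pics/{n}0.png",arm.get_image(n))
    print(n,arm.camera_params(n))
print(arm.camera_params("wrist"))
E
```

```text
pics
time 0.0
joint_pos [ 1.14468725e+00  2.91270707e-01 -1.54125804e-01  1.12667805e+00
 -1.67683759e-05  1.43147160e+00]
joint_velocities [-0.00032061  0.0007277  -0.00020079  0.00090669  0.00068927 -0.0007388 ]
tau [ 9.17714060e-04 -5.37137997e+01  3.31375694e+01  1.55478140e-02
 -1.34415604e-04  3.69265962e-06]
tool_pos [0.14834131 0.50315936 0.23073746]
eef_rot [-4.48888893e-01 -3.10901274e+00  1.93527002e-03]
wrist_force [-0.35161271  0.30417342  0.11870641]
wrist_torque [ 0.02812205 -0.00796191  0.00732578]
finger_force 0.0
opening 0.08502134332234412
top {'camera_matrix': array([[440.1658139 ,   0.        , 327.11509792],
       [  0.        , 440.1658139 , 236.79189885],
       [  0.        ,   0.        ,   1.        ]]), 'xyz': array([ 0.37051879, -0.05316409,  0.96796231]), 'rotation': array([-2.16551548,  2.10597863, -0.19801105])}
side {'camera_matrix': array([[559.0470553 ,   0.        , 317.34785216],
       [  0.        , 559.0470553 , 249.65016093],
       [  0.        ,   0.        ,   1.        ]]), 'xyz': array([0.30912288, 0.57980629, 0.80337727]), 'rotation': array([-0.51698042,  2.75915092, -1.07150091])}
{'camera_matrix': array([[430.14886999,   0.        , 323.25185286],
       [  0.        , 430.14886999, 241.92607812],
       [  0.        ,   0.        ,   1.        ]]), 'T_tool_cam': array([[ 5.30167125e-04, -9.47280867e-01, -3.20403929e-01,
         8.23789396e-02],
       [ 9.99999844e-01,  5.58479529e-04,  3.52701574e-06,
         1.67355152e-04],
       [ 1.75597961e-04, -3.20403881e-01,  9.47281015e-01,
        -1.42453330e-01],
       [ 0.00000000e+00,  0.00000000e+00,  0.00000000e+00,
         1.00000000e+00]])}
```

View pics/top0.png

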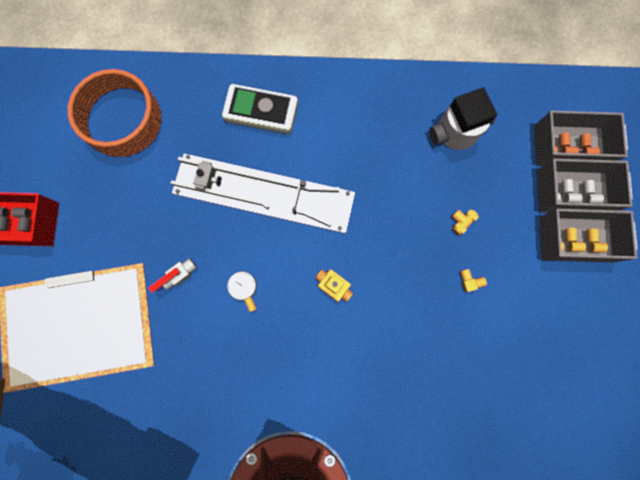

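View pics/side0.png

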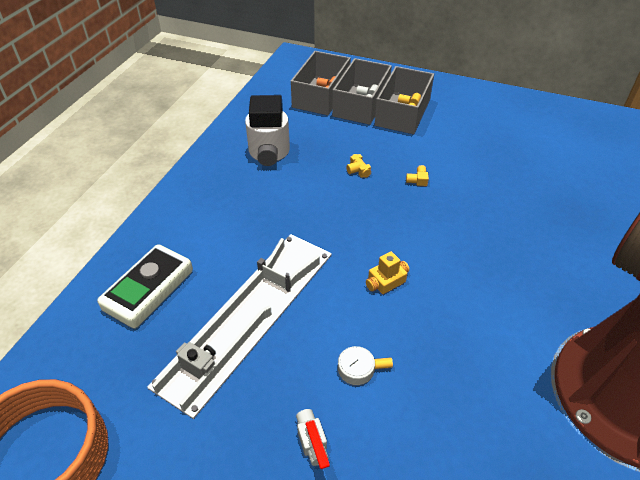

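The top view shows the valve at about (335,285) with its stubs at (321,274) and (348,296). The lane runs from the infeed end, with corners (352,192) and (346,232), to the left end at about (175,175). The gate is at (299,198) and the stop is near (204,175) with its plunger at (218,181). I'll enlarge this region to measure it.

```bash
cat > h.py <<'E'
import numpy as np, cv2
from scipy.spatial.transform import Rotation as R
from plant import arm
def cam(name):
    p=arm.camera_params(name); K=p["camera_matrix"]
    if name=="wrist":
        s=arm.state(); T=np.eye(4); T[:3,:3]=R.from_rotvec(s["eef_rot"]).as_matrix(); T[:3,3]=s["tool_pos"]
        T=T@p["T_tool_cam"]; return K,T[:3,:3],T[:3,3]
    return K,R.from_rotvec(p["rotation"]).as_matrix(),np.array(p["xyz"])
def ray(c,uv,z):
    K,r,t=c; d=r@np.linalg.inv(K)@np.array([*uv,1.]); return t+d*(z-t[2])/d[2]
def proj(c,P):
    K,r,t=c; q=K@r.T@(np.asarray(P)-t); return q[:2]/q[2]
def crop(img,x,y,w,h,s,f):
    cv2.imwrite(f,cv2.resize(img[y:y+h,x:x+w],None,fx=s,fy=s,interpolation=cv2.INTER_CUBIC))
E
python3 - <<'E'
from h import *
c=cam("top")
for n,uv,z in [("bonnet",(335,284),.062),("stubA",(321,274),.02),("stubB",(348,296),.02),("in1",(353,192),.006),("in2",(346,232),.006),("out1",(178,154),.006),("out2",(172,193),.006),("hinge",(296,212),.052),("latch",(302,183),.046),("plunger",(219,181),.025)]:
    print(n,ray(c,uv,z).round(4))
crop(cv2.imread("pics/top0.png"),160,140,210,170,3.5,"pics/topc.png")
E
```

```text
bonnet [ 0.4315 -0.0803  0.062 ]
stubA [ 0.455  -0.0509  0.02  ]
stubB [ 0.4096 -0.1099  0.02  ]
in1 [ 0.6437 -0.1178  0.006 ]
in2 [ 0.5512 -0.1037  0.006 ]
out1 [0.7211 0.2835 0.006 ]
out2 [0.6289 0.2891 0.006 ]
hinge [0.5828 0.0062 0.052 ]
latch [ 0.6491 -0.004   0.046 ]
plunger [0.6544 0.1811 0.025 ]
```

View pics/topc.png

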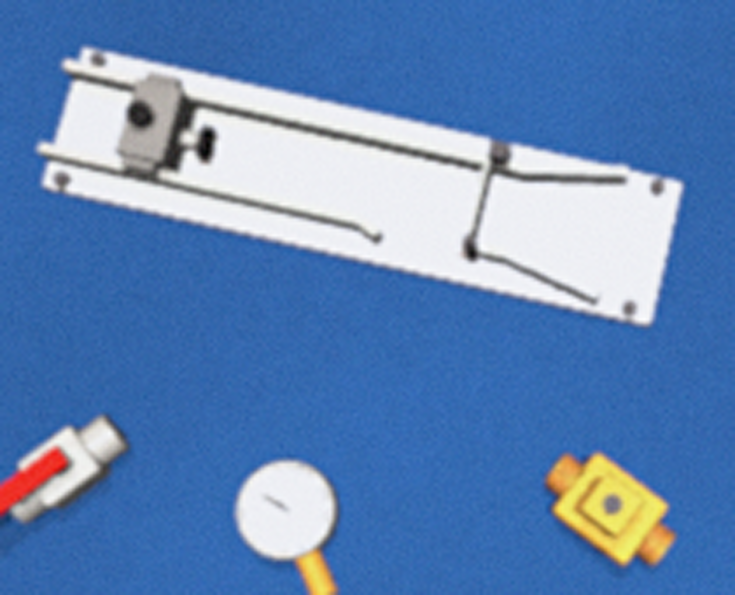

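The crop shows the floor corners at (683,181), (651,325), (82,47) and (42,186). The hinge top is at (471,243), the latch top at (500,150), the bonnet top centre at (612,504) and the plunger face near (212,146). I'll fit the lane pose next.

```bash
python3 - <<'E'
from h import *
from scipy.optimize import least_squares
c=cam("top")
full=lambda p:(np.array(p)+.5)/3.5-.5+[160,140]
L=[((-.12,-.048,.006),(683,181)),((-.12,.048,.006),(651,325)),((.28,-.048,.006),(82,47)),((.28,.048,.006),(42,186)),((0,.03,.052),(471,243)),((0,-.031,.046),(500,150))]
W=lambda q,P:np.array([q[0]+np.cos(q[2])*P[0]-np.sin(q[2])*P[1],q[1]+np.sin(q[2])*P[0]+np.cos(q[2])*P[1],P[2]])
f=lambda q:np.concatenate([proj(c,W(q,P))-full(u) for P,u in L])
r=least_squares(f,[.62,0,1.4]); q=r.x
print("lane",q.round(4),np.degrees(q[2]),"res",r.fun.round(1)); np.save("lane.npy",q)
print("infeed",W(q,(-.07,0,.006)))
pl=ray(c,full((212,146)),.025); v=pl[:2]-q[:2]; print("plunger lane x,y",v@[np.cos(q[2]),np.sin(q[2])],v@[-np.sin(q[2]),np.cos(q[2])])
b=ray(c,full((612,504)),.062);A=ray(c,full((560,474)),.014);B=ray(c,full((667,543)),.014)
print("bonnet",b,"stubs",A,B,np.linalg.norm(A-B),np.degrees(np.arctan2(*(A-B)[[1,0]])),(A+B)/2)
s=arm.state();M=R.from_rotvec(s["eef_rot"]).as_matrix();print(M.round(3))
print("to bonnet in tool",M.T@(b-s["tool_pos"])*100)
E
```

```text
lane [0.6205 0.0048 1.3721] 78.61703253090478 res [ 0.2  0.6  0.2  0.1  1.   0.4  0.5  0.3 -0.2 -0.9 -1.7 -0.3]
infeed [ 0.60672556 -0.06384936  0.006     ]
plunger lane x,y 0.17670088808271694 0.0017978383579909183
bonnet [ 0.4322509  -0.07923611  0.062     ] stubs [ 0.45313884 -0.0479846   0.014     ] [ 0.412559   -0.11500726  0.014     ] 0.07835023873297361 58.80658587186887 [ 0.43284892 -0.08149593  0.014     ]
[[-0.959  0.283 -0.   ]
 [ 0.283  0.959 -0.001]
 [ 0.    -0.001 -1.   ]]
to bonnet in tool [-43.71059567 -47.81549286  16.92575526]
```

Emit:
{"op": "jog_arm", "data": {"offset": [[-5,-5.5,0.5],[-11,-12,2],[-18,-19.7,3.5],[-25,-27.3,5],[-32,-35,6.5],[-38,-41.6,8],[-43.7,-47.8,8],[-43.7,-47.8,8],[-43.7,-47.8,8],[-43.7,-47.8,8],[-43.7,-47.8,8],[-43.7,-47.8,8],[-43.7,-47.8,8],[-43.7,-47.8,8],[-43.7,-47.8,8],[-43.7,-47.8,8],[-43.7,-47.8,8],[-43.7,-47.8,8],[-43.7,-47.8,8],[-43.7,-47.8,8]], "twist": [[0,0,2],[0,0,4],[0,0,6],[0,0,8],[0,0,10],[0,0,12],[0,0,15],[0,0,15],[0,0,15],[0,0,15],[0,0,15],[0,0,15],[0,0,15],[0,0,15],[0,0,15],[0,0,15],[0,0,15],[0,0,15],[0,0,15],[0,0,15]]}}

```text
time: 1.77
tool_pos: [0.4317, -0.0775, 0.1512]
eef_rot: [-0.849, -3.024, -0.0]
wrist_force: [0.5, 0.4, 0.3]
opening: 0.0855
finger_force: 0.0
```

```bash
python3 - <<'E'
from h import *
s=arm.state();c=cam("wrist");i=arm.get_image("wrist");cv2.imwrite("pics/w1.png",i)
print(s["tool_pos"],s["joint_velocities"].round(3),s["time"]);print(R.from_rotvec(s["eef_rot"]).as_matrix().round(3))
E
```

```text
[ 0.4317308  -0.07751548  0.15124821] [ 0.009 -0.007  0.001 -0.002 -0.001 -0.004] 1.7667
[[-0.854  0.521 -0.001]
 [ 0.521  0.854  0.   ]
 [ 0.001  0.    -1.   ]]
```

View pics/w1.png

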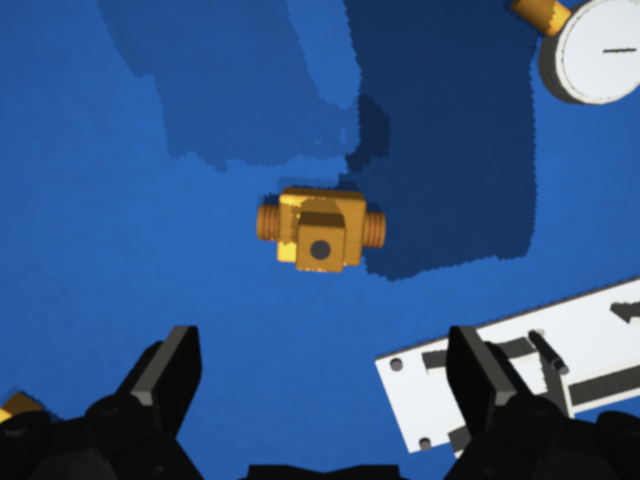

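The wrist view shows the valve with its bonnet top centre at (320,250). The stub ends are at (257,222) and (385,231), so the valve is turned about 3 to 4° from the fingers' closing line.

```bash
python3 - <<'E'
from h import *
s=arm.state();c=cam("wrist");M=R.from_rotvec(s["eef_rot"]).as_matrix()
b=ray(c,(320.5,250),.062);A=ray(c,(257,222),.014);B=ray(c,(385,231),.014)
q=[ray(c,u,.062) for u in((301,227),(345,229),(341,272),(296,270))]
print(b,(A+B)/2,np.linalg.norm(A-B),np.degrees(np.arctan2(*(B-A)[[1,0]])),np.mean(q,0),[np.linalg.norm(q[i]-q[i-1]).round(4) for i in range(4)])
for e in (B-A,q[1]-q[0],q[2]-q[3]): 
  d=M.T@e; print("rot z tool deg",np.degrees(np.arctan2(-d[0],d[1])))
print(M.T@(b-s["tool_pos"])*100)
E
```

```text
[ 0.43195791 -0.07907331  0.062     ] [ 0.4323199 -0.0790569  0.014    ] 0.08708501373965387 54.4851910528565 [ 0.4319567 -0.0789186  0.062    ] [np.float64(0.0263), np.float64(0.0248), np.float64(0.0263), np.float64(0.0262)]
rot z tool deg 4.164928793124564
rot z tool deg 2.6877126452694546
rot z tool deg 2.7198900466358817
[-0.0892181  -0.13837987  8.9410367 ]
```

Emit:
{"op": "jog_arm", "data": {"offset": [[-0.1,-0.15,2],[-0.1,-0.15,4.5],[-0.1,-0.15,7],[-0.1,-0.15,9],[-0.1,-0.15,10.5],[-0.1,-0.15,11.3],[-0.1,-0.15,11.5],[-0.1,-0.15,11.5],[-0.1,-0.15,11.5]], "twist": [[0,0,2],[0,0,3.5],[0,0,3.5],[0,0,3.5],[0,0,3.5],[0,0,3.5],[0,0,3.5],[0,0,3.5],[0,0,3.5]]}}

```text
time: 2.57
tool_pos: [0.4331, -0.0802, 0.0371]
eef_rot: [0.942, 2.996, -0.0]
wrist_force: [-0.4, 0.6, 0.0]
opening: 0.0856
finger_force: 0.0
```

Emit:
{"op": "jog_arm", "data": {"offset": [[0,0,0],[0,0,0],[0,0,0],[0,0,0],[0,0,0],[0,0,0],[0,0,0],[0,0,0],[0,0,0],[0,0,0]], "twist": [[0,0,0],[0,0,0],[0,0,0],[0,0,0],[0,0,0],[0,0,0],[0,0,0],[0,0,0],[0,0,0],[0,0,0]], "grip": 0, "force": 40}}

```text
time: 3.4
tool_pos: [0.4327, -0.0805, 0.0367]
eef_rot: [0.943, 2.996, -0.0]
wrist_force: [-0.2, 0.2, 5.4]
opening: 0.0273
finger_force: 39.7
```

Emit:
{"op": "jog_arm", "data": {"offset": [[0,0,-0.5],[0,0,-2],[0,0,-4],[0,0,-6.5],[-1,1,-9],[-4,3.4,-9.3],[-7,6,-9.3],[-10,8.5,-9.3],[-12,10.2,-9.3],[-13,11,-9.3],[-13.3,11.3,-9.3],[-13.3,11.3,-9.3],[-13.3,11.3,-9.3]], "twist": [[0,0,0],[0,0,0],[0,0,0],[0,0,0],[0,0,-3],[0,0,-7],[0,0,-12],[0,0,-17],[0,0,-22],[0,0,-23.5],[0,0,-23.5],[0,0,-23.5],[0,0,-23.5]]}}

```text
time: 4.48
tool_pos: [0.6049, -0.0637, 0.1288]
eef_rot: [-0.314, -3.124, -0.0]
wrist_force: [-0.1, -0.0, -3.9]
opening: 0.0273
finger_force: 40.4
```

```bash
python3 - <<'E'
from h import *
s=arm.state();i=arm.get_image("wrist");cv2.imwrite("pics/w2.png",i)
print(s["tool_pos"],s["eef_rot"],s["opening"],s["wrist_force"])
E
```

```text
[ 0.60492121 -0.06370386  0.12883186] [-3.14364209e-01 -3.12377923e+00 -2.33626125e-04] 0.027329015037095464 [-0.0595544  -0.02800921 -3.86782894]
```

View pics/w2.png

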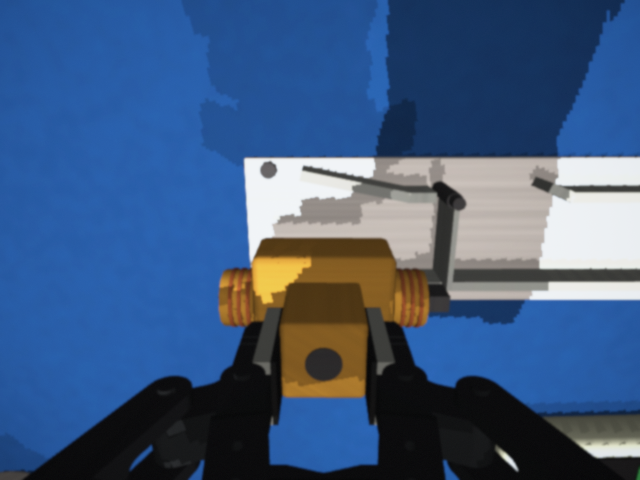

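The wrist view over the infeed shows the lane edges and valve both level in the image. The left floor edge is at row 157.5 from column 245, the right floor edge is at row 299.5, the hinge top is at (459,201) and the infeed corner is at (245,158).

```bash
python3 - <<'E'
from h import *
s=arm.state();c=cam("wrist");M=R.from_rotvec(s["eef_rot"]).as_matrix();t=s["tool_pos"]
q=np.load("lane.npy");print("tool y ang",np.degrees(np.arctan2(M[1,1],M[0,1])),"lane",np.degrees(q[2]))
for n,u,z in [("L edge",(245,158),.006),("L edge far",(630,157.5),.006),("R edge",(560,299.5),.006),("R edge far",(630,300),.006),("hinge top",(457,200),.052),("R wall top in",(560,269.5),.028),("valve block top L edge",(325,238),t[2]-.036+.028),("bonnet top",(323,364),t[2]-.036+.062)]:
    P=ray(c,u,z);d=M.T@(P-t);v=(P-[*q[:2],0])[:2]
    print(n,"along toolY(lane x) %.1f  lane-y(tool x) %.1f"%(d[1]*1e3,d[0]*1e3),"lane(top fit) %.1f %.1f"%(1e3*v@[np.cos(q[2]),np.sin(q[2])],1e3*v@[-np.sin(q[2]),np.cos(q[2])]))
E
```

```text
tool y ang 78.50404278673727 lane 78.61703253090478
L edge along toolY(lane x) -47.7  lane-y(tool x) 46.7 lane(top fit) -118.0 48.9
L edge far along toolY(lane x) 187.6  lane-y(tool x) 47.1 lane(top fit) 117.3 48.9
R edge along toolY(lane x) 161.7  lane-y(tool x) -48.8 lane(top fit) 91.2 -47.0
R edge far along toolY(lane x) 209.5  lane-y(tool x) -49.1 lane(top fit) 139.0 -47.4
hinge top along toolY(lane x) 69.9  lane-y(tool x) 31.2 lane(top fit) -0.4 33.1
R wall top in along toolY(lane x) 144.7  lane-y(tool x) -17.7 lane(top fit) 74.3 -15.9
valve block top L edge along toolY(lane x) 0.8  lane-y(tool x) 33.0 lane(top fit) -69.5 34.9
bonnet top along toolY(lane x) 0.1  lane-y(tool x) 2.2 lane(top fit) -70.2 4.1
```

Emit:
{"op": "jog_arm", "data": {"offset": [[-0.27,0,1.5],[-0.27,0,3.5],[-0.27,0,5.5],[-0.27,0,7],[-0.27,0,8],[-0.27,0,8.3],[-0.27,0,8.4],[-0.27,0,8.45],[-0.27,0,8.5],[-0.27,0,8.5],[-0.27,0,8.5]], "twist": [[0,0,0],[0,0,0],[0,0,0],[0,0,0],[0,0,0],[0,0,0],[0,0,0],[0,0,0],[0,0,0],[0,0,0],[0,0,0]]}}

```text
time: 5.45
tool_pos: [0.6093, -0.0645, 0.045]
eef_rot: [0.313, 3.125, -0.0]
wrist_force: [0.4, -0.6, -3.1]
opening: 0.0271
finger_force: 40.3
```

Emit:
{"op": "jog_arm", "data": {"offset": [[0.1,0,0.08],[0.13,0,0.15],[0.13,0,0.2],[0.13,0,0.2],[0.13,0,0.2],[0.13,0,0.2]], "twist": [[0,0,0],[0,0,0],[0,0,0],[0,0,0],[0,0,0],[0,0,0]]}}

```text
time: 5.95
tool_pos: [0.6076, -0.0641, 0.0428]
eef_rot: [0.313, 3.126, -0.0]
wrist_force: [-3.7, 1.4, 5.8]
opening: 0.0274
finger_force: 41.5
```

```bash
python3 - <<'E'
from h import *
s=arm.state();i=arm.get_image("wrist");cv2.imwrite("pics/w3.png",i)
print(s["tool_pos"],s["eef_rot"],s["wrist_force"])
E
```

```text
[ 0.60758156 -0.06408298  0.04275512] [ 3.12793731e-01  3.12588718e+00 -9.60592566e-06] [-3.66473174  1.3994668   5.79005707]
```

View pics/w3.png

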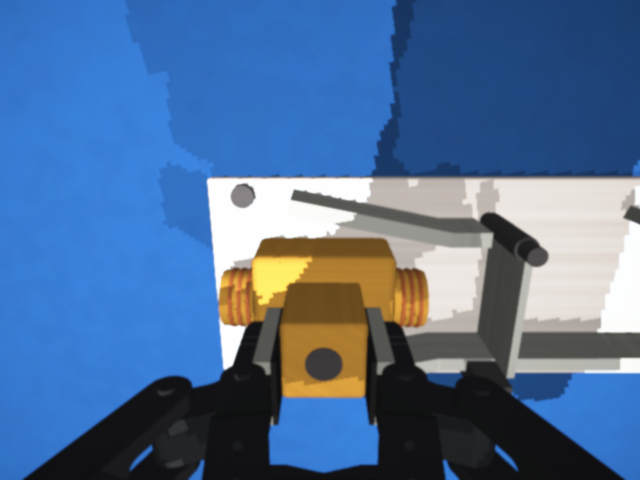

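```bash
python3 - <<'E'
from h import *
s=arm.state();c=cam("wrist");M=R.from_rotvec(s["eef_rot"]).as_matrix();t=s["tool_pos"]
g=lambda u,z:(M.T@(ray(c,u,z)-t)*1e3).round(1)
for n,u,z in [("L",(210,178),.006),("L",(620,177.5),.006),("R",(560,372.5),.006),("R",(620,373),.006),("block L bottom",(325,238.5),.006),("Rwall base",(620,333.5),.006),("hinge top",(536,257),.052)]: print(n,g(u,z))
E
```

```text
L [ 50.  -47.3  36.7]
L [ 50.3 124.3  36.7]
R [-45.7 116.2  36.7]
R [-46.  145.7  36.7]
block L bottom [23.3  0.9 36.7]
Rwall base [-24.  140.8  36.7]
hinge top [32.1 70.5 -9.3]
```

The wrist view shows the valve on the floor in front of the shut flap. The floor edges are at rows 177.5 and 372.5 and the block's left bottom edge is at row 238.5, so the valve sits about 1.7 mm right of mid-lane. I'll correct this and let the valve settle.

Emit:
{"op": "jog_arm", "data": {"offset": [[0,0,-0.1],[0.1,0,-0.2],[0.17,0,-0.2],[0.17,0,-0.2],[0.17,0,-0.15],[0.17,0,-0.1],[0.17,0,-0.05],[0.17,0,-0.05],[0.17,0,-0.05]], "twist": [[0,0,0],[0,0,0],[0,0,0],[0,0,0],[0,0,0],[0,0,0],[0,0,0],[0,0,0],[0,0,0]]}}

```text
time: 6.75
tool_pos: [0.6059, -0.0638, 0.0428]
eef_rot: [-0.313, -3.126, 0.0]
wrist_force: [-1.5, -0.5, -2.0]
opening: 0.0275
finger_force: 40.4
```

Emit:
{"op": "jog_arm", "data": {"offset": [[0,0,0],[0,0,0],[0,0,0],[0,0,0],[0,0,0],[0,0,0]], "twist": [[0,0,0],[0,0,0],[0,0,0],[0,0,0],[0,0,0],[0,0,0]], "grip": 0.5}}

```text
time: 7.25
tool_pos: [0.606, -0.0638, 0.0429]
eef_rot: [0.313, 3.126, -0.0]
wrist_force: [0.9, -0.4, -0.1]
opening: 0.0428
finger_force: 0.0
```

Emit:
{"op": "jog_arm", "data": {"offset": [[0,0,0],[0,0,0],[0,0,0],[0,0,0],[0,0,0],[0,0,0],[0,0,0],[0,0,0]], "twist": [[0,0,0],[0,0,0],[0,0,0],[0,0,0],[0,0,0],[0,0,0],[0,0,0],[0,0,0]], "grip": 0, "force": 25}}

```text
time: 7.92
tool_pos: [0.6061, -0.0638, 0.0429]
eef_rot: [0.313, 3.126, 0.0]
wrist_force: [1.6, 0.7, 3.0]
opening: 0.0277
finger_force: 26.1
```

Emit:
{"op": "jog_arm", "data": {"offset": [[0,0.3,0],[0,0.7,0],[0,1.1,0],[0,1.5,0],[0,1.9,0],[0,2.3,0],[0,2.7,0],[0,3.1,0],[0,3.5,0],[0,3.9,0],[0,4.3,0],[0,4.7,0],[0,5,0]], "twist": [[0,0,0],[0,0,0],[0,0,0],[0,0,0],[0,0,0],[0,0,0],[0,0,0],[0,0,0],[0,0,0],[0,0,0],[0,0,0],[0,0,0],[0,0,0]]}}

```text
time: 9.0
tool_pos: [0.6162, -0.0151, 0.043]
eef_rot: [0.313, 3.125, -0.002]
wrist_force: [-1.6, -7.6, 4.6]
opening: 0.0273
finger_force: 26.5
```

Emit:
{"op": "jog_arm", "data": {"offset": [[0,0.4,0],[0,0.8,0],[0,1.2,0],[0,1.6,0],[0,2.0,0],[0,2.4,0],[0,2.8,0],[0,3.2,0],[0,3.6,0],[0,4.0,0],[0,4.4,0],[0,4.8,0],[0,5.2,0],[0,5.5,0]], "twist": [[0,0,0],[0,0,0],[0,0,0],[0,0,0],[0,0,0],[0,0,0],[0,0,0],[0,0,0],[0,0,0],[0,0,0],[0,0,0],[0,0,0],[0,0,0],[0,0,0]]}}

```text
time: 10.17
tool_pos: [0.6272, 0.0395, 0.0429]
eef_rot: [0.313, 3.125, -0.0]
wrist_force: [0.1, -5.8, 4.9]
opening: 0.0275
finger_force: 26.5
```

```bash
python3 - <<'E'
from h import *
s=arm.state();i=arm.get_image("wrist");cv2.imwrite("pics/w4.png",i)
print(s["tool_pos"],s["eef_rot"],s["wrist_force"])
E
```

```text
[0.62719382 0.03946119 0.04292459] [ 3.12594205e-01  3.12529415e+00 -4.58600179e-04] [ 0.07380689 -5.79565558  4.88224458]
```

View pics/w4.png

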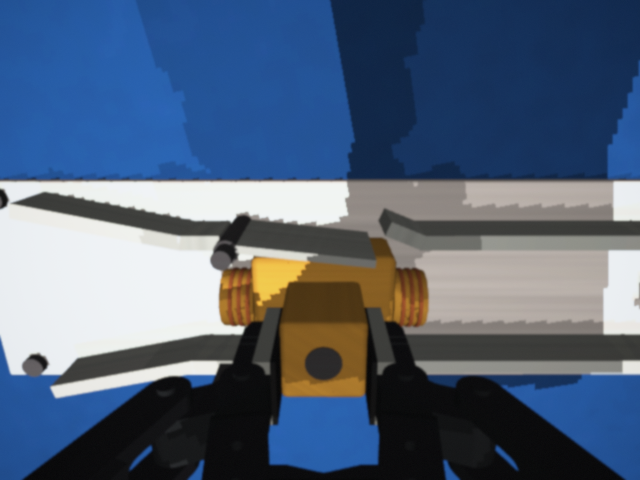

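The view shows the valve in the lane at about +35 mm, with the flap held open along its left side (leaf from (230,235) to (375,255)). Everything is straight and clear.

Emit:
{"op": "jog_arm", "data": {"offset": [[0,0.4,-0.02],[0,0.8,-0.03],[0,1.2,-0.03],[0,1.6,-0.03],[0,2.0,-0.03],[0,2.4,-0.03],[0,2.8,-0.03],[0,3.2,-0.03],[0,3.6,-0.03],[0,4.0,-0.03],[0,4.3,-0.03],[0,4.5,-0.03],[0,4.5,-0.03]], "twist": [[0,0,0],[0,0,0],[0,0,0],[0,0,0],[0,0,0],[0,0,0],[0,0,0],[0,0,0],[0,0,0],[0,0,0],[0,0,0],[0,0,0],[0,0,0]]}}

```text
time: 11.3
tool_pos: [0.6357, 0.084, 0.043]
eef_rot: [-0.312, -3.126, -0.001]
wrist_force: [2.3, 0.9, -1.7]
opening: 0.0275
finger_force: 25.8
```

Emit:
{"op": "jog_arm", "data": {"offset": [[0,0.2,0],[0,0.4,0],[0,0.6,0],[0,0.8,0],[0,1.0,0],[0,1.2,0],[0,1.4,0],[0,1.6,0],[0,1.8,0],[0,2.0,0]], "twist": [[0,0,0],[0,0,0],[0,0,0],[0,0,0],[0,0,0],[0,0,0],[0,0,0],[0,0,0],[0,0,0],[0,0,0]]}}

```text
time: 12.13
tool_pos: [0.6394, 0.1032, 0.043]
eef_rot: [-0.313, -3.125, -0.0]
wrist_force: [0.4, -0.5, -2.5]
opening: 0.028
finger_force: 25.6
```

Emit:
{"op": "jog_arm", "data": {"offset": [[0,0.2,0],[0,0.4,0],[0,0.6,0],[0,0.8,0],[0,1.0,0],[0,1.2,0],[0,1.4,0],[0,1.6,0],[0,1.8,0],[0,2.0,0]], "twist": [[0,0,0],[0,0,0],[0,0,0],[0,0,0],[0,0,0],[0,0,0],[0,0,0],[0,0,0],[0,0,0],[0,0,0]]}}

```text
time: 12.97
tool_pos: [0.6436, 0.1226, 0.0431]
eef_rot: [-0.313, -3.126, -0.0]
wrist_force: [-0.9, -0.4, -3.5]
opening: 0.0277
finger_force: 25.5
```

Emit:
{"op": "jog_arm", "data": {"offset": [[0,0.15,0],[0,0.3,0],[0,0.45,0],[0,0.6,0]], "twist": [[0,0,0],[0,0,0],[0,0,0],[0,0,0]]}}

```text
time: 13.3
tool_pos: [0.6448, 0.1284, 0.0431]
eef_rot: [0.313, 3.126, -0.0]
wrist_force: [-0.7, 0.0, -4.0]
opening: 0.0276
finger_force: 25.5
```

The wrist now carries the valve's full weight, so I'll lower it a touch to keep it on the floor, then keep feeling forward.

Emit:
{"op": "jog_arm", "data": {"offset": [[0,0.05,0.03],[0,0.2,0.03],[0,0.35,0.03],[0,0.5,0.03],[0,0.6,0.03]], "twist": [[0,0,0],[0,0,0],[0,0,0],[0,0,0],[0,0,0]]}}

```text
time: 13.72
tool_pos: [0.6462, 0.1342, 0.043]
eef_rot: [0.313, 3.126, -0.0]
wrist_force: [-0.3, -2.0, -0.8]
opening: 0.0275
finger_force: 25.8
```

Emit:
{"op": "jog_arm", "data": {"offset": [[0,0.15,0],[0,0.3,0],[0,0.45,0],[0,0.6,0]], "twist": [[0,0,0],[0,0,0],[0,0,0],[0,0,0]]}}

```text
time: 14.05
tool_pos: [0.6472, 0.1395, 0.043]
eef_rot: [0.313, 3.126, -0.002]
wrist_force: [-1.2, -7.1, 2.3]
opening: 0.0279
finger_force: 26.3
```

Emit:
{"op": "jog_arm", "data": {"offset": [[0,0.05,0],[0,0.1,0],[0,0.15,0],[0,0.2,0]], "twist": [[0,0,0],[0,0,0],[0,0,0],[0,0,0]]}}

```text
time: 14.38
tool_pos: [0.6475, 0.141, 0.043]
eef_rot: [0.314, 3.126, -0.003]
wrist_force: [-1.6, -7.2, 0.9]
opening: 0.0277
finger_force: 26.3
```

Emit:
{"op": "jog_arm", "data": {"offset": [[0,0.05,0],[0,0.1,0],[0,0.15,0],[0,0.15,0]], "twist": [[0,0,0],[0,0,0],[0,0,0],[0,0,0]]}}

```text
time: 14.72
tool_pos: [0.6478, 0.1425, 0.043]
eef_rot: [-0.314, -3.126, 0.003]
wrist_force: [-1.5, -5.8, 1.4]
opening: 0.0276
finger_force: 26.2
```

Emit:
{"op": "jog_arm", "data": {"offset": [[0,0.04,0],[0,0.08,0],[0,0.12,0],[0,0.12,0]], "twist": [[0,0,0],[0,0,0],[0,0,0],[0,0,0]]}}

```text
time: 15.05
tool_pos: [0.648, 0.1437, 0.043]
eef_rot: [-0.314, -3.126, 0.003]
wrist_force: [-2.6, -6.6, 1.6]
opening: 0.0276
finger_force: 26.3
```

Emit:
{"op": "jog_arm", "data": {"offset": [[0,0.04,0],[0,0.08,0],[0,0.12,0],[0,0.12,0]], "twist": [[0,0,0],[0,0,0],[0,0,0],[0,0,0]]}}

```text
time: 15.38
tool_pos: [0.6483, 0.1448, 0.043]
eef_rot: [0.314, 3.126, -0.003]
wrist_force: [-1.8, -6.0, 1.6]
opening: 0.0275
finger_force: 26.3
```

Emit:
{"op": "jog_arm", "data": {"offset": [[0,0.03,0],[0,0.06,0],[0,0.09,0],[0,0.09,0]], "twist": [[0,0,0],[0,0,0],[0,0,0],[0,0,0]]}}

```text
time: 15.72
tool_pos: [0.6485, 0.1457, 0.043]
eef_rot: [0.314, 3.126, -0.003]
wrist_force: [-1.7, -5.8, 2.3]
opening: 0.0278
finger_force: 26.3
```

Emit:
{"op": "jog_arm", "data": {"offset": [[0,0.03,0],[0,0.06,0],[0,0.08,0],[0,0.08,0]], "twist": [[0,0,0],[0,0,0],[0,0,0],[0,0,0]]}}

```text
time: 16.05
tool_pos: [0.6486, 0.1465, 0.043]
eef_rot: [-0.314, -3.126, 0.003]
wrist_force: [-2.8, -6.5, 2.2]
opening: 0.0278
finger_force: 26.3
```

Emit:
{"op": "jog_arm", "data": {"offset": [[0,0.03,0],[0,0.06,0],[0,0.07,0],[0,0.07,0]], "twist": [[0,0,0],[0,0,0],[0,0,0],[0,0,0]]}}

```text
time: 16.38
tool_pos: [0.6488, 0.1472, 0.043]
eef_rot: [0.314, 3.126, -0.003]
wrist_force: [-2.1, -6.2, 1.3]
opening: 0.0272
finger_force: 26.3
```

Emit:
{"op": "jog_arm", "data": {"offset": [[0,0.03,0],[0,0.06,0],[0,0.07,0],[0,0.07,0]], "twist": [[0,0,0],[0,0,0],[0,0,0],[0,0,0]]}}

```text
time: 16.72
tool_pos: [0.6489, 0.1478, 0.043]
eef_rot: [0.314, 3.126, -0.003]
wrist_force: [-1.7, -7.1, 2.8]
opening: 0.0273
finger_force: 26.3
```

Emit:
{"op": "jog_arm", "data": {"offset": [[0,0.03,0],[0,0.06,0],[0,0.06,0],[0,0.06,0]], "twist": [[0,0,0],[0,0,0],[0,0,0],[0,0,0]]}}

```text
time: 17.05
tool_pos: [0.649, 0.1484, 0.043]
eef_rot: [-0.314, -3.126, 0.003]
wrist_force: [-1.4, -6.9, 2.6]
opening: 0.0276
finger_force: 26.3
```

Emit:
{"op": "jog_arm", "data": {"offset": [[0,0.03,0],[0,0.06,0],[0,0.06,0],[0,0.06,0]], "twist": [[0,0,0],[0,0,0],[0,0,0],[0,0,0]]}}

```text
time: 17.38
tool_pos: [0.6491, 0.149, 0.043]
eef_rot: [0.314, 3.126, -0.003]
wrist_force: [-1.2, -6.7, 2.1]
opening: 0.0278
finger_force: 26.3
```

Emit:
{"op": "jog_arm", "data": {"offset": [[0,0.03,0],[0,0.06,0],[0,0.06,0],[0,0.06,0]], "twist": [[0,0,0],[0,0,0],[0,0,0],[0,0,0]]}}

```text
time: 17.72
tool_pos: [0.6491, 0.149, 0.043]
eef_rot: [-0.314, -3.126, 0.005]
wrist_force: [-2.9, -8.6, 2.9]
opening: 0.0274
finger_force: 26.4
```

The tool stopped advancing and the force is rising, so this is probably the hard stop. I'll press a little more to confirm, staying well under 22 N.

Emit:
{"op": "jog_arm", "data": {"offset": [[0,0.02,0],[0,0.04,0],[0,0.04,0]], "twist": [[0,0,0],[0,0,0],[0,0,0]]}}

```text
time: 17.97
tool_pos: [0.6491, 0.149, 0.0431]
eef_rot: [-0.315, -3.126, 0.006]
wrist_force: [-2.1, -10.9, 4.4]
opening: 0.0277
finger_force: 26.5
```

Emit:
{"op": "jog_arm", "data": {"offset": [[0,0.02,0],[0,0.04,0],[0,0.06,0],[0,0.06,0]], "twist": [[0,0,0],[0,0,0],[0,0,0],[0,0,0]]}}

```text
time: 18.3
tool_pos: [0.6491, 0.1491, 0.0431]
eef_rot: [-0.315, -3.125, 0.007]
wrist_force: [-3.9, -12.6, 5.0]
opening: 0.0274
finger_force: 26.6
```

Emit:
{"op": "jog_arm", "data": {"offset": [[0,-0.05,0],[0,-0.1,-0.02],[0,-0.1,-0.02]], "twist": [[0,0,0],[0,0,0],[0,0,0]]}}

```text
time: 18.55
tool_pos: [0.6491, 0.149, 0.043]
eef_rot: [-0.315, -3.126, 0.004]
wrist_force: [-1.6, -8.3, 2.0]
opening: 0.0273
finger_force: 26.2
```

Emit:
{"op": "jog_arm", "data": {"offset": [[0,0,0],[0,0,0],[0,0,0],[0,0,0],[0,0,0],[0,0,0],[0,0,0]], "twist": [[0,0,0],[0,0,0],[0,0,0],[0,0,0],[0,0,0],[0,0,0],[0,0,0]], "grip": 0.5}}

```text
time: 19.13
tool_pos: [0.6493, 0.1508, 0.043]
eef_rot: [0.313, 3.126, 0.0]
wrist_force: [-0.7, -0.2, -0.3]
opening: 0.0428
finger_force: 0.0
```

Released cleanly with zero contact force. I'll lift straight up and take a look.

Emit:
{"op": "jog_arm", "data": {"offset": [[0,0,-0.5],[0,0,-1.5],[0,0,-3],[0,0,-5],[0,0,-8],[0,0,-11],[0,0,-13],[0,0,-13],[4,-4,-13],[7,-7,-13],[10,-10,-13],[12,-12,-13],[12,-12,-13],[12,-12,-13],[12,-12,-13]], "twist": [[0,0,0],[0,0,0],[0,0,0],[0,0,0],[0,0,0],[0,0,0],[0,0,0],[0,0,0],[0,0,0],[0,0,0],[0,0,0],[0,0,0],[0,0,0],[0,0,0],[0,0,0]]}}

```text
time: 20.38
tool_pos: [0.5089, 0.0568, 0.1739]
eef_rot: [0.314, 3.124, 0.001]
wrist_force: [0.5, 0.7, 0.3]
opening: 0.0425
finger_force: 0.0
```

```bash
python3 - <<'E'
from h import *
i=arm.get_image("side");crop(i,130,210,220,220,2.7,"pics/s5.png")
print(arm.state()["tool_pos"])
cv2.imwrite("pics/w5.png",arm.get_image("wrist"))
E
```

```text
[0.50939359 0.05705209 0.17373496]
```

View pics/s5.png

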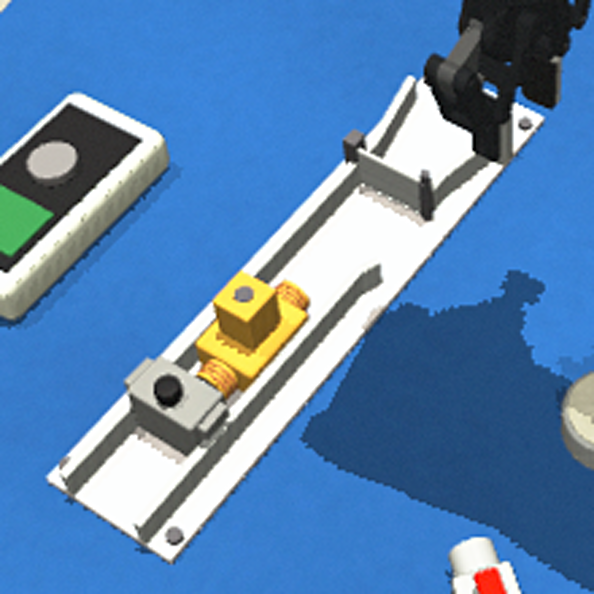

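View pics/w5.png

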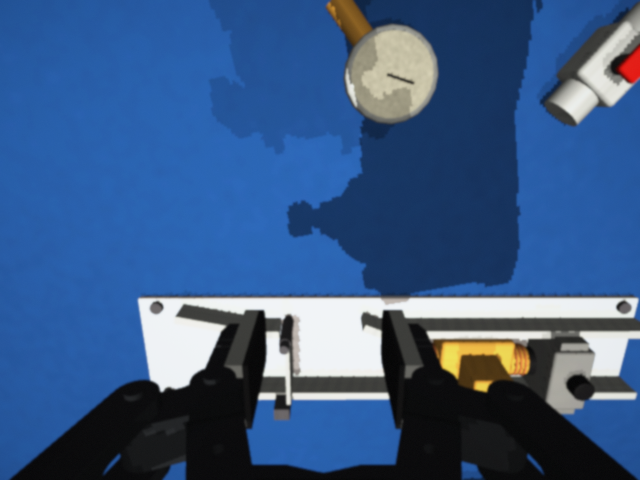

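The side view shows the valve standing in the lane at about (250,330), its stub against the pressed-in plunger at about (215,380). The flap is shut across the lane at about (390,180). The wrist view agrees: flap shut at column 288, valve home, gauge and lever valve undisturbed, and the arm clear.

```bash
python3 -c "
from plant import arm
print(arm.hand_in())"
```

```text
the job is handed in; nothing more can be done
None
```

The job is handed in at about 20 s: the valve stands home in the lane with the plunger judged fully in by feel (wrist force read at most about 13 N), the flap has shut behind it, and the other fittings were left untouched.

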